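# Ratchet the label press down onto the tasting notebook

## Task

Labels have just been pasted into the tasting notebook and it must dry flat in the little screw press: put the ratchet wrench on the press's square bolt head, fully home, and swing it back and forth (it drives clockwise and slips on the way back) until the plate bears firmly on the notebook. Do not overtighten, or the notebook is crushed. Let go and leave the wrench sitting on the bolt, and leave the tasting glass and the bottle stopper alone.

Things in the scene. Friction and masses are not known exactly. Their poses are not given: they have to be found in the camera images.
- press: Small screw press, fixed to the table: dark wooden base 150 x 230 x 14 mm, a notebook 14 mm thick on it, two posts, a beam across them, and a metal plate (110 x 208 x 10 mm) sliding on the posts between notebook and beam. Origin: centre of the base's underside; x across the beam, y along it, z up. Yaw within 0.3 rad of the world's.
- beam_mid (a point): Middle of the top of the dark steel beam (40 mm in x, 214 mm in y), 84 mm above the table. A round collar of 56 mm, 4 mm high, stands on it, and on that the square bolt head.
- post_left (a point): Top of the press's post at y = +88 mm: a brass ball of 22 mm on a 16 mm post, its top 141 mm high. The two posts block the wrench's handle, so only about 140 degrees of swing are free on the press's -x side, towards the robot.
- post_right (a point): The same for the post at y = -88 mm.
- bolt_seat (a point): Foot of the square steel bolt head, on its axis, 88 mm above the table; axes as the press. The square is 24 mm across flats, 34 mm across corners, 24 mm high. Clockwise from above drives the plate down 1.5 mm per rad. Its angle at the start is unknown, 2 to 3 rad before the plate touches the notebook.
- bolt_tip (a point): Tip of the bolt's round nose, 7.5 mm above the square (28 mm wide, bevelled to 17 mm). Turning the bolt clockwise takes a steady 0.7 N m; from touching the notebook it climbs about 1.8 N m per rad. Firm: 1.2 to 1.6 N m while turning (14 to 19 N at wrench_grip); the reading drops about 0.4 N m when the hand stops. Under 1.05 is loose, over 1.9 (22 N) crushes. Friction holds the bolt.
- plate_under (a point): Centre of the underside of the sliding plate. It is 28 mm above the press's origin when it first touches the notebook and starts 3 to 4.5 mm above that; bearing firmly it has gone 0.3 to 1 mm below the touching height. The pose is too coarse to judge this: feel it.
- wrench: Steel ratchet wrench with a black handle, loose, flat on the table, right side up, 0.4 kg. Origin: centre of the underside of the round head (62 mm across, 32 mm high); handle along -x, z up. Seated when the origin is at bolt_seat, level. Swung clockwise from above it drives; anticlockwise it slips in clicks of 22.5 degrees, drag under 0.1 N m. Let go, it stays on the bolt, sagging a few degrees.
- wrench_top (a point): Centre of the head's top. An eight-pointed hole for square heads goes through the head, 27.6 mm across flats, in a toothed wheel whose angle is unknown; off the bolt it goes along with the head. Not lined up, it stands 24 mm high until turned (at most 45 degrees) and pressed (6 N); if it binds partway, ease it back 0.1 rad, press 10 N. On the bolt: 0.25 rad of play.
- wrench_grip (a point): Place to hold the black handle, 85 mm from the head's centre, 15 mm above the wrench's underside. The handle is 22 mm wide, 20 mm high, flat-sided, from 60 to 192 mm; behind it a round steel end 30 mm thick, to 214 mm. The wrench balances about 45 mm from the head's centre; hold it firmly (about 100 N) so that it does not tip in the hand.
- glass: Clear stemmed tasting glass, 65 mm wide, 155 mm high, upright, loose; origin under its foot. Bystander.
- stopper: Cork stopper with a brass cap, 29 mm wide, 37 mm high, standing on its cap, loose; origin under it. Bystander.
There are look-alikes about, which are no part of the job. There is more than one size of the wrench; the job needs the larger.

How it is judged:
By the outcome, as a careful person would: the job done as asked, in the order asked, and still so for the second after the job is handed in, with the robot touching nothing.
It also fails if it takes over 72 s, if anything falls off the work surface, if the arm or the gripper's body presses on something with over 40 N, if the wrist force passes 120 N, or if a joint passes its speed limit or range.

## Robot

A 7-joint arm with a two-finger parallel gripper is mounted at the origin on the work surface; the furniture and walls round the work are solid. World frame = base frame: x ahead of the robot, y to its left, z up, the work surface at z = 0. Lengths are in m, angles in rad, forces in N, time in s.
With the tool pointing down it reaches from about 0.4 to 0.85 m from the base axis. Payload 10.4 kg.
Tool frame: the origin (TCP) lies at the very end of the fingers, on their centre line; the grasp point (between the pads) lies r.tcp_to_grasp behind it (r.tcp_to_grasp is the distance from the TCP to the grasp point, in m); z points along the fingers, y is the line along which they close (so a half turn about z gives the same grasp; the last joint's range is limited). The gripper opens to 87 mm and grips with 3 to 60 N. Pads are 19 mm wide; open, the fingers measure 117 mm over their backs; the gripper's body (75 mm by 190 mm) begins 51 mm behind the grasp point.
Start: joints at [-1.313, 0.332, -0.065, 1.46, 0.022, 1.35, -0.088], TCP at [0.173, 0.601, 0.223] pointing down, gripper open.
Joint ranges: [-2.6, 2.6], [-0.5, 2.12], [-1.47, 1.34], [0.16, 2.42], [-1.27, 4.41], [0.06, 2.06], [-2.6, 2.6]. Speed limits (rad/s): [2.22, 2.22, 2.79, 2.79, 3.14, 3.14, 3.14].

## Interface

Orientations are given as a unit quaternion [x, y, z, w].
In Python, from bench import monitor, cams, ticket, r gives the robot as it stands.
- The arm moves only by the shell command python3 -m crank 'ROWS' [OPENING] [FORCE]. ROWS is a JSON object whose one key "steps" holds a list of rows, each a list of 2 entries, a list of its own where there are three numbers: the shift along the world's x, y, z in units of 25 mm (1.0 is 25 mm), then the turn, a rotation vector about the world's x, y, z in units of 5 degrees (1.0 is 5 degrees). In form: {"steps": [[[x, y, z], [ax, ay, az]], ...]}. A call has 1 to 10 rows; each row shifts and turns the commanded pose from where the row before left it; what a row does not reach is not made up. A row lasts 1/12 s, in which the tool goes at most 41.7 mm and 7.16 degrees, less where a joint would pass 70% of its speed; a pose out of reach is approached as far as the arm can. A call is refused whole if a number of a shift passes 1 or a number of a turn 1, either way. A call with a gripper value outside its range is refused whole. OPENING is the finger opening in mm, from 0 to 87, set as the call begins (- or left out, the last holds). The fingers move at their own pace and stop on an object; FORCE is the grip in N (left out, the last holds). Time passes only in rows, so rows that do not move let the fingers close. It gives the time, the measured TCP pose, the force, the opening and the grip force at its end, in the units of the state.
- monitor.read_state(): the state, without advancing time (a new reading comes with each control period).
- cams.camera(name): name is "scene" or "top" or "wrist"; returns a dict with "pixels" (400x640x3 uint8, blue, green, red), "z_map" (400x640 float32, m along the optical axis (not along the pixel's ray), 0 where there is no reading), "vfov" (degrees; the focal length in pixels is half the picture's height over the tangent of half this angle, whatever the lens; pixels are square), "cx", "cy" (the principal point, pixels), "T" (4x4, takes a point from camera to world coordinates). Camera axes: x right, y up, looking along -z (the intrinsics and any distortion apply to the point x, -y, -z); pixel columns grow to the right and rows downward; lengths in m; the calibration is good to about 2 mm. A picture is of the moment at which its call begins.
- ticket.close_job(): hands the job in; it is judged then, once.
The state is a dict: "time": time; "joint_positions": joint angles; "joint_vel": joint speeds; "joint_torque": joint torques, N m; "ee_pos": TCP position; "eef_rot": TCP orientation; "ft_force": force on the tool from outside, world axes, zero at the start; "torque": the same for the moment, N m; "width": finger opening in m; "grip_force": force on a finger pad.
Only numpy, scipy, OpenCV 4.12 (cv2) and the standard library are available. Lean on these libraries where they do the work, as an engineer would, in place of code of your own. Each camera call takes 0.05 s, during which the arm holds its last target. There are 200 camera calls.

## Working session

There is one attempt and no reset: what is moved stays moved. The work goes in short steps, Python scripts to look and compute and a shell command to move; the robot and the scene stay as the last step left them, time stands still between calls to the robot, and variables do not carry over. Pictures are saved under pics/ and viewed, at most 10 in all, crops included, and the job is handed in when it is done.

```bash
ls; mkdir -p pics
cat > h.py <<'E'
import numpy as np, cv2
from bench import monitor, cams, ticket, r
def grab(n,save=None):
    c=cams.camera(n)
    if save: cv2.imwrite(f'pics/{save}.png',c['pixels'])
    return c
def world(c):
    h,w=c['z_map'].shape
    f=h/2/np.tan(np.radians(c['vfov'])/2)
    u,v=np.meshgrid(np.arange(w),np.arange(h))
    d=c['z_map']
    P=np.stack([(u-c['cx'])/f*d,-(v-c['cy'])/f*d,-d],-1)
    W=P@c['T'][:3,:3].T+c['T'][:3,3]
    W[d==0]=np.nan
    return W
E
python3 - <<'E'
from h import *
for n in('top','scene'):
    c=grab(n,n+'0'); np.savez(n+'0.npz',W=world(c),p=c['pixels'])
    print({k:c[k] for k in c if k not in('pixels','z_map')})
print(r.tcp_to_grasp, monitor.read_state())
E
```

```text
pics
{'vfov': 55.28783700100611, 'cx': 321.4570992597982, 'cy': 201.54021206598327, 'T': array([[ 4.21412819e-03,  9.81516213e-01, -1.91332604e-01,
         3.52608121e-01],
       [-9.99989262e-01,  4.50519568e-03,  1.08627412e-03,
         1.45466819e-02],
       [ 1.92818648e-03,  1.91325972e-01,  9.81524658e-01,
         1.26294168e+00],
       [ 0.00000000e+00,  0.00000000e+00,  0.00000000e+00,
         1.00000000e+00]])}
{'vfov': 50.72075938622075, 'cx': 318.774259281051, 'cy': 200.18073110618064, 'T': array([[ 0.74147115,  0.32760622, -0.58557212, -0.09344456],
       [-0.67095972,  0.36954563, -0.64284452, -0.73138454],
       [ 0.00579575,  0.86954597,  0.493818  ,  0.65813375],
       [ 0.        ,  0.        ,  0.        ,  1.        ]])}
0.0187 {'time': 0.1, 'joint_positions': array([-1.31262617,  0.33280221, -0.06469524,  1.46084263,  0.02160829,
        1.34987929, -0.08848997]), 'joint_vel': array([ 0.0011041 , -0.00189418, -0.00076865, -0.00191216, -0.00019612,
       -0.00117629,  0.00117104]), 'joint_torque': array([ 5.84507761e-04, -6.24540067e+01,  2.40722846e-02, -3.90714705e+01,
       -6.14798558e-02,  3.66327306e-02,  9.04513627e-05]), 'ee_pos': array([0.1731005 , 0.60020419, 0.22184454]), 'eef_rot': array([ 1.39911392e-01,  9.90163835e-01, -6.15489756e-04, -5.45425454e-05]), 'ft_force': array([-0.52198165, -0.87550767, -0.04706309]), 'torque': array([ 0.01681488, -0.01721405,  0.01642186]), 'grip_force': 0.0, 'width': 0.08681363369634157}
```

View pics/top0.png

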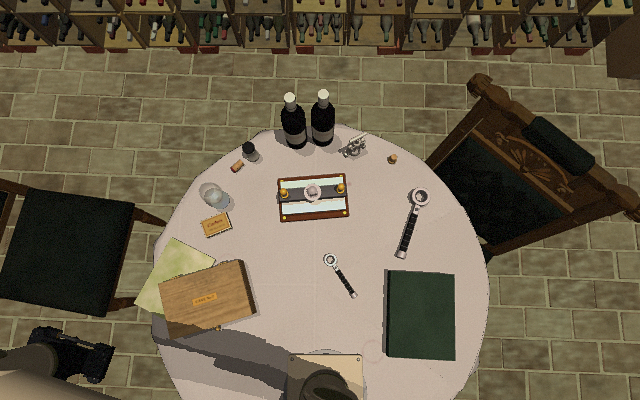

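View pics/scene0.png

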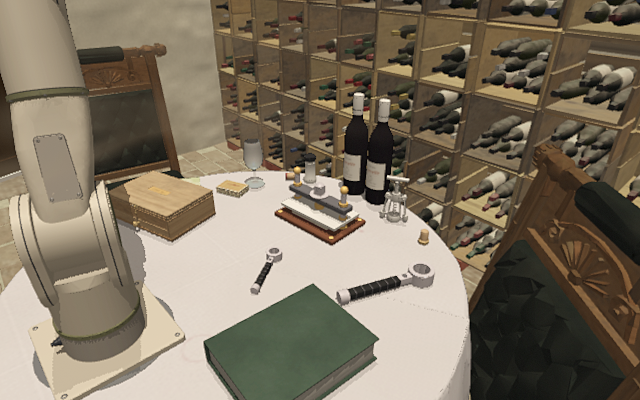

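The top view shows the press at about (313,195), the large wrench with its head at (420,196) and handle end at (402,257), the glass at (213,196) and the stopper at (392,159). The small wrench at (330,260) is the look-alike. Next I measure these points.

```bash
cat > m.py <<'E'
from h import *
d=np.load('top0.npz');W=d['W'];p=d['p']
s=np.load('scene0.npz')['W']
def reg(W,u0,u1,v0,v1): return W[v0:v1,u0:u1].reshape(-1,3)
def show(n,Q): print(n,len(Q),np.round(np.nanmean(Q,0),4),np.round(np.nanmin(Q,0),4),np.round(np.nanmax(Q,0),4))
T=reg(W,350,380,270,300); show('table',T)
A=reg(W,390,435,180,265); A=A[A[:,2]>.008]
H=A[A[:,2]>.026]; show('wrench>26',H)
show('all',A)
def circ(Q):
    h=cv2.convexHull(Q[:,:2].astype(np.float32)); return cv2.minEnclosingCircle(h)
c=H[H[:,0]>.5]
print('head', circ(H[np.linalg.norm(H[:,:2]-np.median(H[:,:2],0),axis=1)<.06]))
print(cv2.fitLine(A[:,:2].astype(np.float32),cv2.DIST_L2,0,.01,.01).ravel(), cv2.minAreaRect(A[:,:2].astype(np.float32)))
for nm,WW,b in(('top',W,(270,355,165,230)),('scene',s,(270,370,150,245))):
    B=reg(WW,*b)
    B=B[(B[:,0]>.5)&(B[:,0]<.9)&(abs(B[:,1]-.03)<.16)]
    for lo,hi in((.005,.02),(.078,.087),(.105,.115),(.117,.123),(.125,.145)):
        Q=B[(B[:,2]>lo)&(B[:,2]<hi)]
        if len(Q): show(f'{nm} {lo}',Q)
        if lo>.12 and len(Q):
            m=Q[:,1].mean()
            for Z in(Q[Q[:,1]>m],Q[Q[:,1]<m]): show(' ball',Z)
        if lo==.078 and nm=='top': print(cv2.minAreaRect(Q[:,:2].astype(np.float32)))
G=reg(W,195,235,175,215);show('glass',G[(G[:,2]>.05)])
E
python3 m.py
```

```text
table 900 [ 0.3262 -0.1271  0.0009] [ 0.2802 -0.1754 -0.0074] [ 0.3725 -0.0787  0.0246]
wrench>26 347 [ 0.5533 -0.2916  0.0304] [ 0.4103 -0.3441  0.026 ] [ 0.6437 -0.2303  0.0405]
all 656 [ 0.5368 -0.2848  0.0263] [ 0.4103 -0.3441  0.0081] [ 0.6437 -0.2284  0.0405]
head ((0.5896881818771362, -0.29770898818969727), 0.0575685128569603)
[ 0.9398513  -0.34158388  0.5368365  -0.2847979 ] ((0.5256366729736328, -0.28706008195877075), (0.060796238481998444, 0.24326685070991516), 73.37084197998047)
top 0.005 897 [0.5954 0.0431 0.0136] [ 0.5043 -0.0934  0.005 ] [0.7253 0.1873 0.0199]
top 0.078 484 [0.6102 0.0428 0.0841] [ 0.5837 -0.0643  0.078 ] [0.6404 0.1479 0.087 ]
((0.6128101348876953, 0.04179508984088898), (0.05249537155032158, 0.21224237978458405), 1.7374155521392822)
top 0.105 18 [0.6083 0.0434 0.1118] [ 0.5975 -0.0504  0.1057] [0.6252 0.129  0.1149]
top 0.117 42 [0.6121 0.0427 0.1195] [ 0.5959 -0.0436  0.1171] [0.6246 0.1313 0.1228]
top 0.125 78 [0.6111 0.0469 0.1376] [ 0.5953 -0.055   0.1305] [0.6299 0.1389 0.1437]
 ball 41 [0.6033 0.1296 0.1372] [0.5953 0.1207 0.1305] [0.6139 0.1389 0.1431]
 ball 37 [ 0.6197 -0.0448  0.138 ] [ 0.6112 -0.055   0.1322] [ 0.6299 -0.0366  0.1437]
scene 0.005 1117 [0.5934 0.0092 0.012 ] [ 0.5245 -0.0808  0.005 ] [0.8356 0.1509 0.0199]
scene 0.078 520 [0.6325 0.0351 0.0826] [ 0.5804 -0.0663  0.078 ] [0.8287 0.1469 0.087 ]
scene 0.105 152 [0.7006 0.0565 0.1103] [ 0.5944 -0.0559  0.105 ] [0.8348 0.1364 0.115 ]
scene 0.117 80 [0.7226 0.0591 0.1197] [ 0.5941 -0.054   0.117 ] [0.8336 0.1328 0.123 ]
scene 0.125 235 [0.7293 0.0586 0.1343] [ 0.5917 -0.0576  0.1251] [0.8331 0.1343 0.1447]
 ball 171 [0.7512 0.0904 0.1345] [0.5917 0.0608 0.1251] [0.8331 0.1343 0.1447]
 ball 64 [ 0.6708 -0.0263  0.134 ] [ 0.6069 -0.0576  0.1257] [0.8014 0.0365 0.1443]
glass 415 [0.6033 0.355  0.1145] [0.5716 0.3234 0.0622] [0.6344 0.3872 0.1591]
```

```bash
python3 -m crank '{"steps":[[[0.7,-1,1],[0,0,0]],[[0.7,-1,1],[0,0,0]],[[0.7,-1,0],[0,0,0]],[[0.7,-1,0],[0,0,0]],[[0.7,-1,0],[0,0,0]],[[0.7,-1,0],[0,0,0]],[[0.7,-1,0],[0,0,0]],[[0.7,-1,0],[0,0,0]],[[0.7,-1,0],[0,0,0]],[[0.7,-1,0],[0,0,0]]]}' 87 60
python3 -m crank '{"steps":[[[0.7,-1,0],[0,0,0]],[[0.7,-1,0],[0,0,0]],[[0.7,-1,0],[0,0,0]],[[0.7,-1,0],[0,0,0]],[[0.7,-1,0],[0,0,0]],[[0.7,-1,0],[0,0,0]],[[0.7,-1,0],[0,0,0]],[[0.7,-1,0],[0,0,0]],[[0.7,-1,0],[0,0,0]],[[0.7,-1,0],[0,0,0]]]}'
python3 -m crank '{"steps":[[[0,-1,0],[0,0,0]],[[0,-1,0],[0,0,0]],[[0,-1,0],[0,0,0]],[[0,-1,0],[0,0,0]],[[0,-1,0],[0,0,0]],[[0,-1,0],[0,0,0]],[[0,-1,0],[0,0,0]],[[0,-1,0],[0,0,0]],[[0,-1,0],[0,0,0]],[[0,-1,0],[0,0,0]]]}'
python3 -m crank '{"steps":[[[0,-1,0],[0,0,0]],[[0,-1,0],[0,0,0]],[[0,-1,0],[0,0,0]],[[0,-1,0],[0,0,0]],[[0,-1,0],[0,0,0]],[[0,0,0],[0,0,0]],[[0,0,0],[0,0,0]],[[0,0,0],[0,0,0]]]}'
python3 - <<'E'
from h import *
print(monitor.read_state()['joint_positions'])
c=grab('wrist','w1'); np.savez('w1.npz',W=world(c),p=c['pixels'])
W=world(c);A=W.reshape(-1,3)
A=A[(A[:,2]>.008)&(A[:,2]<.05)&(A[:,0]>.35)&(A[:,0]<.72)&(A[:,1]>-.4)&(A[:,1]<-.2)]
print(len(A),cv2.minAreaRect(A[:,:2].astype(np.float32)))
E
```

```text
time: 0.93
ee_pos: [0.3487, 0.349, 0.2724]
eef_rot: [0.14, 0.99, -0.0, -0.0]
ft_force: [0.6, 0.0, 0.9]
width: 0.0873
grip_force: 0.0
time: 1.77
ee_pos: [0.5237, 0.0991, 0.2724]
eef_rot: [0.14, 0.99, -0.0, -0.0]
ft_force: [0.6, 0.7, -0.1]
width: 0.0869
grip_force: 0.0
time: 2.6
ee_pos: [0.5228, -0.1506, 0.2724]
eef_rot: [0.14, 0.99, 0.0, -0.0]
ft_force: [0.4, -0.1, -0.1]
width: 0.0869
grip_force: 0.0
time: 3.27
ee_pos: [0.5232, -0.2738, 0.2722]
eef_rot: [0.14, 0.99, 0.0, -0.0]
ft_force: [0.5, 0.4, 0.8]
width: 0.0868
grip_force: 0.0
[-0.18806414  0.27274412  0.73373858  1.51258784 -0.18346672  1.42750617
  1.84388545]
4012 ((0.4984560012817383, -0.29285183548927307), (0.29072678089141846, 0.19268091022968292), 1.7314411401748657)
```

View pics/w1.png

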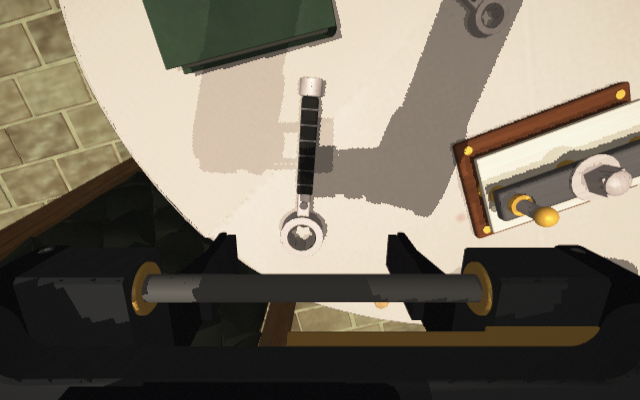

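The wrist view shows the large wrench clear and free: head at (302,233), tail at (312,80), with the black handle between. The press is on the right, with its bolt at (605,178).

Run:
```python
from h import *
d=np.load('w1.npz');W=d['W'];p=d['p']
A=W[70:262,270:345].reshape(-1,3); A=A[(A[:,2]>.008)&(A[:,2]<.05)]
R=cv2.minAreaRect(A[:,:2].astype(np.float32));print(len(A),R)
# handle: black pixels
sub=W[95:195,285:330].reshape(-1,3);m=(p[95:195,285:330].reshape(-1,3).max(1)<70)
Hn=sub[m&(sub[:,2]>.015)]
l=cv2.fitLine(Hn[:,:2].astype(np.float32),cv2.DIST_HUBER,0,.001,.001).ravel();print(l,np.degrees(np.arctan2(l[1],l[0])),np.median(Hn[:,2]))
Hd=W[205:260,275:330].reshape(-1,3);Hd=Hd[(Hd[:,2]>.026)&(Hd[:,2]<.05)]
# head circle, excluding the neck
for i in range(2):
    (cx,cy),rr=cv2.minEnclosingCircle(Hd[:,:2].astype(np.float32)); print(cx,cy,rr,np.median(Hd[:,2]))
u=l[:2]*np.sign(l[0]); t=A[:,:2]@u; n=A[:,:2]@[-u[1],u[0]]
print('along',t.min(),t.max()); hc=u*(t.max()-.031)+np.array([-u[1],u[0]])*(l[2:]@[-u[1],u[0]])
print('head from tip',hc,'grip',hc-.085*u)
# hole angle: print polar profile of hole edge
rel=W[205:262,270:332]-np.array([cx,cy,0]);
B=W[90:260,420:639].reshape(-1,3)
# press from wrist
for lo,hi in((.117,.125),(.13,.146)):
    Q=B[(B[:,2]>lo)&(B[:,2]<hi)&(B[:,0]<.7)]; print(lo,len(Q),Q.mean(0) if len(Q) else'')
cv2.imwrite('pics/w1c.png',cv2.resize(p[195:270,260:345],None,fx=7,fy=7,interpolation=cv2.INTER_CUBIC))
```

```text
3565 ((0.5266616344451904, -0.2887763977050781), (0.0601499080657959, 0.2438703328371048), 72.88557434082031)
[ 0.9412904  -0.33759806  0.49421978 -0.27154586] -19.7306 0.024007239293914684
0.6065249443054199 -0.3129333555698395 0.03872903436422348 0.030968082212774972
0.6065249443054199 -0.3129333555698395 0.03872903436422348 0.030968082212774972
along 0.47090543012947683 0.7151653880731271
head from tip [ 0.61403449 -0.31451794] grip [ 0.53402481 -0.28582211]
0.117 382 [0.61282681 0.0267195  0.11900662]
0.13 371 [ 0.61853574 -0.04929986  0.13648786]
```

View pics/w1c.png

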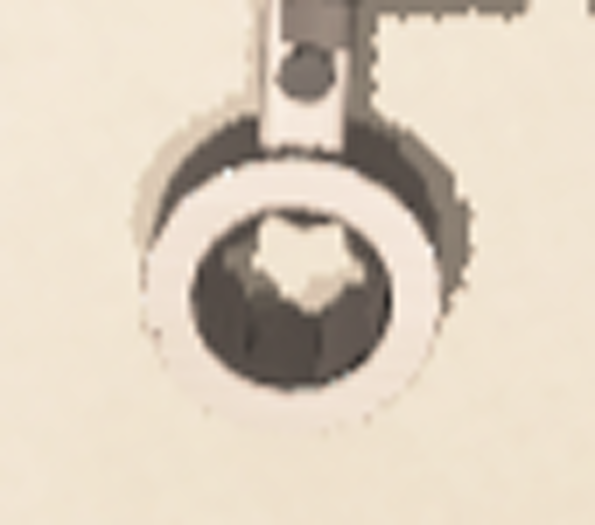

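The crop shows the head ring centred at about (302,237) in the full image, with the hole's angle unclear, so I will turn to find it. Measured grip point: (0.534, -0.286), handle yaw -19.7°. I descend and grasp.

```bash
python3 -m crank '{"steps":[[[0.2,-0.2,-1],[0,0,-0.7]],[[0.2,-0.3,-1],[0,0,0]],[[0,0,-1],[0,0,0]],[[0,0,-1],[0,0,0]],[[0,0,-1],[0,0,0]],[[0,0,-1],[0,0,0]],[[0,0,-1],[0,0,0]],[[0,0,-1],[0,0,0]],[[0,0,-1],[0,0,0]],[[0,0,-0.7],[0,0,0]]]}'
python3 -m crank '{"steps":[[[0,0,-0.5],[0,0,0]],[[0,0,-0.3],[0,0,0]],[[0,0,-0.2],[0,0,0]],[[0,0,0],[0,0,0]],[[0,0,0],[0,0,0]]]}'
python3 -m crank '{"steps":[[[0,0,0],[0,0,0]],[[0,0,0],[0,0,0]],[[0,0,0],[0,0,0]],[[0,0,0],[0,0,0]],[[0,0,0],[0,0,0]],[[0,0,0],[0,0,0]],[[0,0,0],[0,0,0]],[[0,0,0],[0,0,0]]]}' 0 60
```

```text
time: 4.15
ee_pos: [0.5329, -0.2848, 0.0278]
eef_rot: [0.169, 0.986, 0.001, -0.001]
ft_force: [-0.3, -0.3, -0.7]
width: 0.0864
grip_force: 0.0
time: 4.57
ee_pos: [0.5337, -0.287, 0.0058]
eef_rot: [0.17, 0.985, -0.0, 0.0]
ft_force: [-0.2, -0.1, 0.3]
width: 0.087
grip_force: 0.0
time: 5.23
ee_pos: [0.5332, -0.287, 0.0051]
eef_rot: [0.17, 0.985, 0.0, -0.0]
ft_force: [-0.1, 0.0, 0.8]
width: 0.0415
grip_force: 0.0
```

```bash
python3 -m crank '{"steps":[[[0,0,0],[0,0,0]],[[0,0,0],[0,0,0]],[[0,0,0],[0,0,0]],[[0,0,0],[0,0,0]],[[0,0,0],[0,0,0]],[[0,0,0],[0,0,0]],[[0,0,0],[0,0,0]],[[0,0,0.1],[0,0,0]],[[0,0,0.2],[0,0,0]],[[0,0,0.3],[0,0,0]]]}' 0 60
python3 -m crank '{"steps":[[[0,0,0.5],[0,0,0]],[[0,0,0.7],[0,0,0]],[[0,0,0.8],[0,0,0]],[[0,0,1],[0,0,0]],[[0,0,1],[0,0,0]],[[0,0,1],[0,0,0]],[[0,0,0.6],[0,0,0]],[[0,0,0.2],[0,0,0]],[[0,0,0],[0,0,0]],[[0,0,0],[0,0,0]]]}'
cat > head.py <<'E'
import sys
from h import *
s=monitor.read_state();x,y,z=s['ee_pos'];q=s['eef_rot']
from scipy.spatial.transform import Rotation as Ro
R=Ro.from_quat(q).as_matrix();print('tcp',s['ee_pos'],'toolx',R[:,0],'F',s['ft_force'],'M',s['torque'],'w',s['width'],s['grip_force'],'j',np.round(s['joint_positions'],2))
u=-R[:2,0]/np.linalg.norm(R[:2,0]);e=np.array([x,y])+.085*u
print('expected head',e,'yaw',np.degrees(np.arctan2(u[1],u[0])))
for n in('top','scene'):
    c=grab(n,sys.argv[1]+n);W=world(c)
    Z=W.reshape(-1,3);k=(np.linalg.norm(Z[:,:2]-e,axis=1)<.055)&(Z[:,2]>z+.0-.01)&(Z[:,2]<z+.05);Q=Z[k]
    if len(Q)<10: continue
    t=(Q[:,:2]-e)@u; v=(Q[:,:2]-e)@[-u[1],u[0]]
    f=t>-.02
    print(n,len(Q),'along max',np.percentile(t,[98,100]),'lateral',v[f].min(),v[f].max(),'z',np.percentile(Q[:,2],[5,50,95]))
    f=Q[:,2]>np.percentile(Q[:,2],95)-.006
    P=np.c_[Q[f],np.ones(f.sum())]; co=np.linalg.lstsq(np.c_[t[f],v[f],np.ones(f.sum())],Q[f][:,2],rcond=None)[0];print('top plane slope along,lat,z@e',co)
E
python3 head.py a
```

```text
time: 6.07
ee_pos: [0.5323, -0.2867, 0.0197]
eef_rot: [0.17, 0.985, 0.0, -0.001]
ft_force: [-0.5, 0.2, -3.8]
width: 0.0211
grip_force: 60.0
time: 6.9
ee_pos: [0.5328, -0.2867, 0.1647]
eef_rot: [0.17, 0.985, 0.0, -0.0]
ft_force: [-0.4, 0.1, -4.4]
width: 0.0215
grip_force: 60.0
tcp [ 0.53283947 -0.28671326  0.16465512] toolx [-9.42121085e-01  3.35272358e-01  5.53356097e-04] F [-0.43898048  0.14778137 -4.4154404 ] M [0.03892881 0.27164633 0.0089668 ] w 0.021453747835055215 59.997097849845886 j [-0.15  0.39  0.72  1.63 -0.27  1.23  1.85]
expected head [ 0.61291978 -0.31521142] yaw -19.58910386429158
top 190 along max [0.02735188 0.03028831] lateral -0.012741742714585844 0.03184827266496592 z [0.16505118 0.18973729 0.19452919]
top plane slope along,lat,z@e [-0.02782871 -0.01258184  0.19203237]
scene 307 along max [0.02339094 0.02927237] lateral -0.03268665638854316 -0.001946498022411301 z [0.15894912 0.1704993  0.18870775]
top plane slope along,lat,z@e [ 0.11594523 -0.01195305  0.18569679]
```

```bash
python3 -m crank '{"steps":[[[0,0.5,0],[0,0,0.5]],[[0,1,0],[0,0,1]],[[0,1,0],[0,0,1]],[[0,1,0],[0,0,1]],[[0,1,0],[0,0,1]],[[0,1,0],[0,0,1]],[[0.1,1,0],[0,0,1]],[[0.1,1,0],[0,0,1]],[[0.1,1,0],[0,0,1]],[[0.1,1,0],[0,0,1]]]}'
python3 -m crank '{"steps":[[[0,1,0],[0,0,0.9]],[[0,0.5,0],[0,0,0.5]],[[0,0.2,0],[0,0,0]],[[0,0,0],[0,0,0]],[[0,0,0],[0,0,0]],[[0,0,0],[0,0,0]]]}'
python3 head.py b
```

```text
time: 7.83
ee_pos: [0.5425, -0.0478, 0.1643]
eef_rot: [-0.244, 0.97, 0.0, -0.001]
ft_force: [-0.2, -0.7, -4.1]
width: 0.0213
grip_force: 60.0
time: 8.33
ee_pos: [0.5431, -0.0089, 0.165]
eef_rot: [-0.298, 0.954, -0.0, -0.0]
ft_force: [-0.1, -1.0, -4.1]
width: 0.0217
grip_force: 60.0
tcp [ 0.54306576 -0.00887427  0.16497478] toolx [-8.21994773e-01 -5.69494683e-01  6.31600715e-04] F [-0.1399409  -0.99303893 -4.07854859] M [-0.04647644  0.26106     0.01647441] w 0.02167993511461447 59.99707102775574 j [-0.47  0.2   0.45  1.78 -0.09  1.19  2.19]
expected head [0.61293533 0.03953279] yaw 34.715003914489834
top 74 along max [0.02865275 0.03054575] lateral 0.0019083020316600966 0.031999113719369254 z [0.1738222  0.19114801 0.1946423 ]
top plane slope along,lat,z@e [0.01788029 0.02862182 0.19115403]
scene 189 along max [-0.00158928  0.00457711] lateral -0.028655328037091185 0.03012825689323121 z [0.16151658 0.18045838 0.19066263]
top plane slope along,lat,z@e [0.05530596 0.01044003 0.18947646]
```

View pics/btop.png

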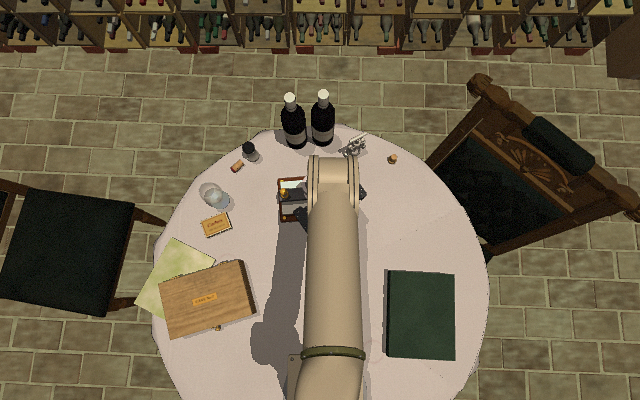

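The arm hides the head in the top view: the elbow covers (335,250) and the left post shows at (283,195). I refine the bolt axis from the saved images with sphere and nose fits.

Run:
```python
from h import *
from scipy.optimize import least_squares
for n in('top0','scene0','w1'):
    W=np.load(n+'.npz')['W'].reshape(-1,3);W=W[~np.isnan(W[:,0])]
    C=[]
    for g in((.6033,.1296,.13),(.6197,-.0448,.13)):
        Q=W[(np.linalg.norm(W-g,axis=1)<.018)&(W[:,2]>.122)]
        if len(Q)<10: print('few');continue
        s=least_squares(lambda c:np.linalg.norm(Q-c,axis=1)-.011,g,loss='soft_l1',f_scale=.001);C.append(s.x)
    print(n,np.round(C,4),np.mean(C,0)[:2] if len(C)==2 else'', np.linalg.norm(C[0]-C[1]) if len(C)==2 else '')
    Q=W[(np.linalg.norm(W[:,:2]-[.6115,.0424],axis=1)<.025)&(W[:,2]>.117)&(W[:,2]<.1225)]
    if len(Q)>5: print(' nose',len(Q),Q.mean(0),(Q.max(0)+Q.min(0))/2,np.ptp(Q,0))
```

```text
top0 [[ 0.6054  0.1306  0.1305]
 [ 0.6212 -0.0448  0.1313]] [0.61331127 0.04292132] 0.17606944127754742
 nose 39 [0.61258768 0.04262285 0.1194934 ] [0.61185919 0.0424674  0.11963798] [0.02546673 0.02455689 0.0048993 ]
scene0 [[ 0.6029  0.1302  0.1286]
 [ 0.6194 -0.0451  0.1288]] [0.61113092 0.0425809 ] 0.17606981779891043
 nose 10 [0.61059835 0.04353927 0.11834844] [0.61028315 0.04277193 0.11827521] [0.01374026 0.01279523 0.00213863]
few
w1 [[ 0.6213 -0.0461  0.1297]]  
 nose 327 [0.61221022 0.03980258 0.11882112] [0.61270643 0.04075166 0.1189873 ] [0.02370855 0.02261316 0.00393386]
```

```bash
python3 -m crank '{"steps":[[[0,0.12,-0.4],[0,0,0]],[[0,0,-0.4],[0,0,0]],[[0,0,-0.4],[0,0,0]],[[0,0,-0.2],[0,0,0]],[[0,0,0],[0,0,0]]]}'
python3 -m crank '{"steps":[[[0,0,-0.1],[0,0,0]],[[0,0,-0.1],[0,0,0]],[[0,0,-0.1],[0,0,0]],[[0,0,0],[0,0,0]]]}'
python3 -m crank '{"steps":[[[0,0,-0.1],[0,0,0]],[[0,0,-0.1],[0,0,0]],[[0,0,0],[0,0,0]]]}'
```

```text
time: 8.85
ee_pos: [0.542, -0.0041, 0.1281]
eef_rot: [-0.3, 0.954, 0.0, -0.002]
ft_force: [-0.4, 0.6, -5.1]
width: 0.0215
grip_force: 60.0
time: 9.18
ee_pos: [0.5431, -0.004, 0.1223]
eef_rot: [-0.3, 0.954, 0.0, -0.0]
ft_force: [-1.0, -0.1, -4.7]
width: 0.0219
grip_force: 60.0
time: 9.43
ee_pos: [0.5441, -0.004, 0.1184]
eef_rot: [-0.3, 0.954, -0.0, 0.001]
ft_force: [-3.0, -0.7, 6.3]
width: 0.0213
grip_force: 60.0
```

```bash
python3 -m crank '{"steps":[[[-0.05,-0.06,0],[0,0,0]],[[0,0,0],[0,0,0]]]}'
python3 -m crank '{"steps":[[[-0.08,0.126,0],[0,0,-0.5]],[[-0.08,0.126,0],[0,0,-0.5]],[[0,0,0],[0,0,0]]]}'
python3 -m crank '{"steps":[[[-0.07,0.132,0],[0,0,-0.5]],[[-0.07,0.132,0],[0,0,-0.5]],[[0,0,0],[0,0,0]]]}'
```

```text
time: 9.6
ee_pos: [0.5423, -0.0059, 0.1179]
eef_rot: [-0.3, 0.954, -0.0, 0.0]
ft_force: [0.8, -1.4, -5.5]
width: 0.0215
grip_force: 60.0
time: 9.85
ee_pos: [0.5377, 0.0008, 0.1173]
eef_rot: [-0.257, 0.966, -0.0, -0.0]
ft_force: [1.6, -2.7, -3.8]
width: 0.0215
grip_force: 60.0
time: 10.1
ee_pos: [0.5344, 0.0074, 0.1174]
eef_rot: [-0.215, 0.977, -0.0, -0.0]
ft_force: [2.5, -3.0, -4.2]
width: 0.021
grip_force: 60.0
```

```bash
for i in 1 2 3; do python3 -m crank '{"steps":[[[0,0,-0.05],[0,0,0]],[[0,0,-0.05],[0,0,0]],[[0,0,0],[0,0,0]]]}' | egrep 'pos|force:'; done
```

```text
ee_pos: [0.5347, 0.0069, 0.1152]
ft_force: [-1.1, -2.2, 0.9]
grip_force: 60.0
ee_pos: [0.5347, 0.007, 0.1132]
ft_force: [-4.5, -4.2, 6.9]
grip_force: 60.0
ee_pos: [0.5346, 0.007, 0.1107]
ft_force: [-6.0, -3.1, 8.4]
grip_force: 60.0
```

```bash
python3 -m crank '{"steps":[[[-0.04,-0.02,0],[0,0,0]],[[0,0,0],[0,0,0]]]}' | egrep 'pos|rot|force:'; for i in 1 2; do python3 -m crank '{"steps":[[[0,0,-0.05],[0,0,0]],[[0,0,-0.05],[0,0,0]],[[0,0,0],[0,0,0]]]}' | egrep 'pos|rot|force:'; done; python3 head.py c
```

```text
ee_pos: [0.5342, 0.0069, 0.111]
eef_rot: [-0.216, 0.976, 0.0, 0.001]
ft_force: [-0.9, -1.4, 4.9]
grip_force: 60.0
ee_pos: [0.5342, 0.0068, 0.1084]
eef_rot: [-0.216, 0.976, 0.0, 0.001]
ft_force: [-3.1, -3.0, 7.2]
grip_force: 60.0
ee_pos: [0.534, 0.0068, 0.1059]
eef_rot: [-0.216, 0.976, 0.0, 0.001]
ft_force: [-4.1, -3.0, 7.0]
grip_force: 60.0
tcp [0.53403231 0.00677621 0.1058784 ] toolx [-0.90686035 -0.42142871 -0.00146523] F [-4.12517834 -3.00747936  7.00543242] M [-0.36542556  0.0967466  -0.16970408] w 0.021991136913432244 60.016202572435304 j [-0.5   0.24  0.46  1.87 -0.12  1.06  2.01]
expected head [0.61111552 0.04259769] yaw 24.924849111747168
scene 124 along max [0.00017557 0.01463607] lateral -0.029734746570592503 0.024197310895007255 z [0.10773404 0.12120028 0.1407231 ]
top plane slope along,lat,z@e [-0.10103548  0.01893484  0.13948174]
```

Run:
```python
from h import *
c=grab('scene'); p=c['pixels'];np.savez('c.npz',W=world(c),p=p)
cv2.imwrite('pics/c1.png',cv2.resize(p[130:250,240:400],None,fx=5,fy=5,interpolation=cv2.INTER_CUBIC))
```

```text
(no output)
```

View pics/c1.png

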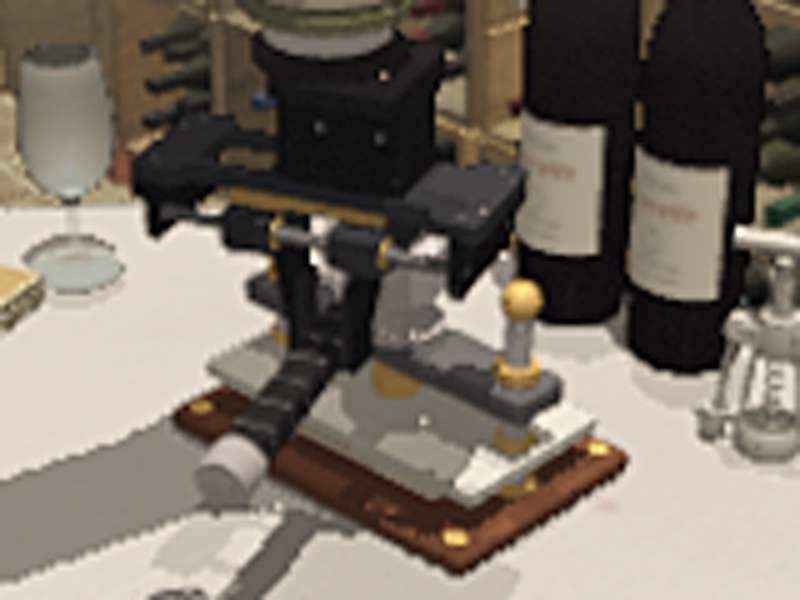

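The scene crop shows the handle running from its end at crop (235,475) up to the fingers at (340,340), with the head by the bolt at (410,300). I check from depth whether the handle is level.

```bash
cat > tilt.py <<'E'
from h import *
from scipy.spatial.transform import Rotation as Ro
c=grab('scene');W=world(c).reshape(-1,3);s=monitor.read_state()
g=s['ee_pos'];R=Ro.from_quat(s['eef_rot']).as_matrix();u=-R[:2,0]/np.linalg.norm(R[:2,0])
d=W[:,:2]-g[:2];t=d@u;v=d@[-u[1],u[0]]
for a,b in((-.125,-.11),(-.10,-.08),(-.08,-.06),(-.06,-.04),(-.04,-.02),(.055,.075),(.075,.095),(.095,.115)):
    k=(t>a)&(t<b)&(abs(v)<(.012 if b<0 else .03))&(W[:,2]>.05)&(W[:,2]<g[2]+.045)
    if k.sum()>3: print(round((a+b)/2,3),k.sum(),'zmax rel tcp',np.round(np.percentile(W[k,2],[90,100])-g[2],4))
print(g,s['ft_force'],s['torque'])
E
python3 tilt.py
```

```text
-0.117 48 zmax rel tcp [0.0103 0.0116]
-0.09 64 zmax rel tcp [0.0096 0.0112]
-0.07 61 zmax rel tcp [0.0123 0.014 ]
-0.05 54 zmax rel tcp [0.014  0.0158]
-0.03 55 zmax rel tcp [0.016  0.0181]
0.065 202 zmax rel tcp [0.0212 0.0368]
0.085 72 zmax rel tcp [0.0338 0.0359]
0.105 10 zmax rel tcp [-0.0132  0.0202]
[0.53398953 0.00677525 0.10594319] [-3.32018206 -3.16860869  7.14785344] [-0.47370046  0.09586717 -0.12844532]
```

```bash
python3 -m crank '{"steps":[[[0,0,0.1],[0,0,0]],[[0,0,0.1],[-0.17,0.36,0]],[[-0.02,-0.01,0.1],[-0.17,0.36,0]],[[-0.03,-0.01,0.1],[-0.17,0.36,0]],[[0,0,0],[0,0,0]],[[0,0,0],[0,0,0]]]}'; python3 tilt.py
```

```text
time: 12.22
ee_pos: [0.533, 0.0065, 0.1151]
eef_rot: [-0.216, 0.975, -0.012, -0.05]
ft_force: [3.1, -1.5, 1.6]
width: 0.0215
grip_force: 60.0
-0.117 49 zmax rel tcp [0.0232 0.0244]
-0.09 56 zmax rel tcp [0.0192 0.0196]
-0.07 55 zmax rel tcp [0.019  0.0205]
-0.05 53 zmax rel tcp [0.0192 0.0211]
-0.03 52 zmax rel tcp [0.0194 0.0208]
0.065 255 zmax rel tcp [0.0225 0.0271]
0.085 84 zmax rel tcp [0.0198 0.0256]
0.105 24 zmax rel tcp [0.0267 0.0276]
[0.53290442 0.00655288 0.11517454] [ 3.61479644 -1.58413125  1.23959018] [-0.20720069 -1.0906335  -0.17023258]
```

```bash
f='time|pos|ft_'; python3 -m crank '{"steps":[[[-0.02,0.138,0],[0,0,-0.5]],[[-0.055,0.138,0],[0,0,-0.5]],[[0,0,0],[0,0,0]]]}' | egrep "$f"
python3 -m crank '{"steps":[[[-0.043,0.142,0],[0,0,-0.5]],[[-0.043,0.142,0],[0,0,-0.5]],[[0,0,0],[0,0,0]]]}' | egrep "$f"
python3 -m crank '{"steps":[[[-0.03,0.145,0],[0,0,-0.5]],[[-0.03,0.145,0],[0,0,-0.5]],[[0,0,0],[0,0,0]]]}' | egrep "$f"
```

```text
time: 12.52
ee_pos: [0.5304, 0.0139, 0.1152]
ft_force: [2.5, -2.5, 0.7]
time: 12.77
ee_pos: [0.5282, 0.021, 0.1152]
ft_force: [2.4, -1.1, 1.6]
time: 13.02
ee_pos: [0.5266, 0.0283, 0.1151]
ft_force: [1.1, -0.6, 1.8]
```

```bash
f='time|pos|ft_'; python3 -m crank '{"steps":[[[-0.018,0.148,-0.02],[0,0,-0.5]],[[-0.018,0.148,0],[0,0,-0.5]],[[0,0,0],[0,0,0]]]}' | egrep "$f"
python3 -m crank '{"steps":[[[-0.005,0.148,0],[0,0,-0.5]],[[-0.005,0.148,0],[0,0,-0.5]],[[0,0,0],[0,0,0]]]}' | egrep "$f"
python3 -m crank '{"steps":[[[0.008,0.148,0],[0,0,-0.5]],[[0.008,0.148,0],[0,0,-0.5]],[[0,0,0],[0,0,0]]]}' | egrep "$f"
```

```text
time: 13.27
ee_pos: [0.526, 0.0357, 0.1146]
ft_force: [1.9, 0.1, 1.4]
time: 13.52
ee_pos: [0.5249, 0.0427, 0.114]
ft_force: [1.8, -0.6, -2.3]
time: 13.77
ee_pos: [0.5253, 0.05, 0.1139]
ft_force: [1.5, 0.1, -4.7]
```

```bash
f='time|pos|ft_'; for i in 1 2 3; do python3 -m crank '{"steps":[[[0,0,-0.05],[0,0,0]],[[0,0,-0.05],[0,0,0]],[[0,0,0],[0,0,0]]]}' | egrep "$f"; done; python3 tilt.py
```

```text
time: 14.02
ee_pos: [0.5254, 0.0495, 0.1115]
ft_force: [0.4, -0.4, -3.4]
time: 14.27
ee_pos: [0.5256, 0.0498, 0.1092]
ft_force: [-0.9, 0.2, -5.0]
time: 14.52
ee_pos: [0.5257, 0.0499, 0.1068]
ft_force: [1.3, -0.3, -3.8]
-0.117 39 zmax rel tcp [0.025  0.0267]
-0.09 69 zmax rel tcp [0.0198 0.0215]
-0.07 58 zmax rel tcp [0.02   0.0215]
-0.05 62 zmax rel tcp [0.0199 0.0205]
-0.03 56 zmax rel tcp [0.0192 0.0206]
0.065 229 zmax rel tcp [0.0169 0.0257]
0.085 85 zmax rel tcp [0.0177 0.0259]
0.105 48 zmax rel tcp [0.0242 0.0257]
[0.52576016 0.04983951 0.10690274] [ 0.3624278  -0.3379376  -4.19556411] [-0.00807152 -0.03247029  0.04214162]
```

It has dropped onto the square and is sliding down freely. I continue to the seat.

```bash
f='time|pos|ft_'; python3 -m crank '{"steps":[[[0,0,-0.1],[0,0,0]],[[0,0,-0.1],[0,0,0]],[[0,0,-0.1],[0,0,0]],[[0,0,-0.1],[0,0,0]],[[0,0,0],[0,0,0]]]}' | egrep "$f"; for i in 1 2 3; do python3 -m crank '{"steps":[[[0,0,-0.05],[0,0,0]],[[0,0,-0.05],[0,0,0]],[[0,0,0],[0,0,0]]]}' | egrep "$f"; done; python3 tilt.py
```

```text
time: 14.98
ee_pos: [0.5256, 0.0498, 0.0964]
ft_force: [0.2, 0.8, -3.3]
time: 15.23
ee_pos: [0.5258, 0.0499, 0.0944]
ft_force: [-0.0, -0.2, -4.5]
time: 15.48
ee_pos: [0.526, 0.0499, 0.0926]
ft_force: [-5.5, -0.8, 5.2]
time: 15.73
ee_pos: [0.5257, 0.0499, 0.0906]
ft_force: [-9.0, -0.7, 12.5]
-0.117 35 zmax rel tcp [0.0202 0.021 ]
-0.09 62 zmax rel tcp [0.0165 0.0178]
-0.07 62 zmax rel tcp [0.0171 0.019 ]
-0.05 60 zmax rel tcp [0.0177 0.0192]
-0.03 61 zmax rel tcp [0.0184 0.0204]
0.065 151 zmax rel tcp [0.0189 0.025 ]
0.085 55 zmax rel tcp [0.025 0.03 ]
0.105 41 zmax rel tcp [0.0292 0.0308]
[0.52569088 0.04993662 0.09068647] [-9.60816785 -0.06573656 10.76597874] [-0.09019273  1.51153736 -0.04713594]
```

Seated: it stopped at TCP z about 0.0926, and the head top at about 0.12 matches 88+32 mm. I ease the pressure and start the first drive stroke, watching tangential force.

```bash
cat > q.py <<'E'
from bench import monitor
import numpy as np
from scipy.spatial.transform import Rotation as Ro
s=monitor.read_state();u=-Ro.from_quat(s['eef_rot']).as_matrix()[:2,0];th=np.arctan2(u[1],u[0])
d=s['ee_pos'][:2]-[.612,.0422]
pa=np.arctan2(-d[1],-d[0]); F=s['ft_force']
print('t %.2f yaw %.1f polar %.1f r %.4f z %.4f Ftan %.1f Frad %.1f Fz %.1f Mz %.2f'%(s['time'],np.degrees(th),np.degrees(pa),np.hypot(*d),s['ee_pos'][2],-(F[:2]@[-np.sin(pa),np.cos(pa)]),F[:2]@[np.cos(pa),np.sin(pa)],F[2],s['torque'][2]),'j7 %.2f'%s['joint_positions'][6])
E
python3 -m crank '{"steps":[[[0,0,0.06],[0,0,0]],[[0,0,0],[0,0,0]]]}' >/dev/null; python3 q.py
python3 -m crank '{"steps":[[[0.016,0.147,0],[0,0,-0.5]],[[0.023,0.146,0],[0,0,-0.5]],[[0.028,0.145,0],[0,0,-0.5]],[[0.036,0.144,0],[0,0,-0.5]]]}' >/dev/null; python3 q.py
python3 -m crank '{"steps":[[[0.041,0.142,0],[0,0,-0.5]],[[0.048,0.14,0],[0,0,-0.5]],[[0.053,0.138,0],[0,0,-0.5]],[[0.06,0.135,0],[0,0,-0.5]]]}' >/dev/null; python3 q.py
```

```text
t 15.95 yaw -5.1 polar -5.1 r 0.0863 z 0.0916 Ftan 1.4 Frad -2.8 Fz 0.7 Mz -0.03 j7 1.47
t 16.28 yaw -15.2 polar -15.0 r 0.0858 z 0.0915 Ftan 1.5 Frad -0.4 Fz 2.2 Mz 0.37 j7 1.30
t 16.62 yaw -25.2 polar -24.7 r 0.0859 z 0.0915 Ftan 2.8 Frad -1.8 Fz 1.9 Mz 0.65 j7 1.13
```

```bash
cat >> q.py <<'E'
print('   T %.2f'%(s['torque'][2]-(F[1]*-d[0]-F[0]*-d[1])))
E
python3 -m crank '{"steps":[[[0.065,0.133,0],[0,0,-0.5]],[[0.072,0.129,0],[0,0,-0.5]],[[0.076,0.127,0],[0,0,-0.5]],[[0.083,0.123,0],[0,0,-0.5]]]}' >/dev/null; python3 q.py
python3 -m crank '{"steps":[[[0.087,0.12,0],[0,0,-0.5]],[[0.093,0.115,0],[0,0,-0.5]],[[0.097,0.112,0],[0,0,-0.5]],[[0.103,0.106,0],[0,0,-0.5]]]}' >/dev/null; python3 q.py
python3 -m crank '{"steps":[[[0.106,0.103,0],[0,0,-0.5]],[[0.112,0.097,0],[0,0,-0.5]]]}' >/dev/null; python3 q.py
```

```text
t 16.95 yaw -35.1 polar -34.8 r 0.0860 z 0.0914 Ftan 2.1 Frad -1.1 Fz 3.1 Mz 0.69 j7 0.96
   T 0.87
t 17.28 yaw -45.1 polar -44.9 r 0.0861 z 0.0915 Ftan 0.7 Frad -0.5 Fz 1.9 Mz 0.71 j7 0.80
   T 0.77
t 17.45 yaw -50.1 polar -50.0 r 0.0862 z 0.0915 Ftan 0.5 Frad -1.2 Fz 1.6 Mz 0.81 j7 0.72
   T 0.85
```

Torque is a steady 0.8 N m, so the bolt is turning. I ratchet back.

```bash
python3 -m crank '{"steps":[[[-0.221,-0.203,0],[0,0,1]],[[-0.203,-0.221,0],[0,0,1]],[[-0.183,-0.238,0],[0,0,1]],[[-0.161,-0.253,0],[0,0,1]],[[-0.139,-0.266,0],[0,0,1]],[[-0.115,-0.277,0],[0,0,1]]]}' >/dev/null; python3 q.py
python3 -m crank '{"steps":[[[-0.09,-0.286,0],[0,0,1]],[[-0.065,-0.293,0],[0,0,1]],[[-0.039,-0.297,0],[0,0,1]],[[-0.013,-0.3,0],[0,0,1]],[[0.013,-0.3,0],[0,0,1]],[[0.039,-0.297,0],[0,0,1]],[[0.065,-0.293,0],[0,0,1]]]}' >/dev/null; python3 q.py
python3 -m crank '{"steps":[[[0.09,-0.286,0],[0,0,1]],[[0.115,-0.277,0],[0,0,1]],[[0.139,-0.266,0],[0,0,1]],[[0.161,-0.253,0],[0,0,1]],[[0.183,-0.238,0],[0,0,1]],[[0.203,-0.221,0],[0,0,1]],[[0,0,0],[0,0,0]]]}' >/dev/null; python3 q.py; python3 tilt.py
```

```text
t 17.95 yaw -19.8 polar -20.0 r 0.0859 z 0.0916 Ftan -2.7 Frad 1.8 Fz -0.5 Mz 0.07 j7 1.22
   T -0.16
t 18.53 yaw 15.2 polar 15.3 r 0.0862 z 0.0915 Ftan -3.2 Frad 0.1 Fz -0.3 Mz 0.13 j7 1.83
   T -0.15
t 19.12 yaw 45.1 polar 45.8 r 0.0868 z 0.0915 Ftan 0.3 Frad -0.7 Fz 0.6 Mz -0.02 j7 2.35
   T 0.01
-0.117 38 zmax rel tcp [0.0217 0.022 ]
-0.09 41 zmax rel tcp [0.0179 0.0193]
-0.07 43 zmax rel tcp [0.019  0.0203]
-0.05 37 zmax rel tcp [0.0186 0.0194]
-0.03 33 zmax rel tcp [0.0193 0.0212]
0.065 82 zmax rel tcp [0.0274 0.0284]
0.085 30 zmax rel tcp [0.0255 0.0274]
0.105 22 zmax rel tcp [0.0288 0.0304]
[ 0.5511185  -0.01963251  0.09138457] [ 1.58407221 -2.21898887  1.15989617] [-0.24351116 -0.37879642 -0.02259768]
```

```bash
python3 -m crank '{"steps":[[[-0.203,0.221,0],[0,0,-1]],[[-0.183,0.238,0],[0,0,-1]],[[-0.161,0.253,0],[0,0,-1]],[[-0.139,0.266,0],[0,0,-1]],[[-0.115,0.277,0],[0,0,-1]],[[-0.09,0.286,0],[0,0,-1]]]}' >/dev/null; python3 q.py
python3 -m crank '{"steps":[[[-0.065,0.293,0],[0,0,-1]],[[-0.039,0.297,0],[0,0,-1]],[[-0.013,0.3,0],[0,0,-1]],[[0.013,0.3,0],[0,0,-1]]]}' >/dev/null; python3 q.py
python3 -m crank '{"steps":[[[0.039,0.297,0],[0,0,-1]],[[0.065,0.293,0],[0,0,-1]],[[0.09,0.286,0],[0,0,-1]]]}' >/dev/null; python3 q.py
python3 -m crank '{"steps":[[[0.053,0.138,0],[0,0,-0.5]],[[0.06,0.135,0],[0,0,-0.5]],[[0.065,0.133,0],[0,0,-0.5]],[[0.072,0.129,0],[0,0,-0.5]]]}' >/dev/null; python3 q.py
```

```text
t 19.67 yaw 14.5 polar 15.6 r 0.0861 z 0.0916 Ftan 2.6 Frad 4.1 Fz -1.1 Mz 0.52 j7 1.81
   T 0.74
t 20.00 yaw -5.5 polar -4.7 r 0.0860 z 0.0915 Ftan 2.0 Frad 3.5 Fz 0.1 Mz 0.64 j7 1.47
   T 0.81
t 20.25 yaw -20.5 polar -19.8 r 0.0860 z 0.0915 Ftan 0.2 Frad 3.8 Fz 1.4 Mz 0.70 j7 1.21
   T 0.71
t 20.58 yaw -30.3 polar -29.8 r 0.0860 z 0.0915 Ftan -0.5 Frad 1.9 Fz 1.5 Mz 0.84 j7 1.04
   T 0.79
```

```bash
python3 -m crank '{"steps":[[[0.076,0.127,0],[0,0,-0.5]],[[0.083,0.123,0],[0,0,-0.5]],[[0.087,0.12,0],[0,0,-0.5]],[[0.093,0.115,0],[0,0,-0.5]]]}' >/dev/null; python3 q.py
python3 -m crank '{"steps":[[[0.097,0.112,0],[0,0,-0.5]],[[0.103,0.106,0],[0,0,-0.5]]]}' >/dev/null; python3 q.py
python3 -m crank '{"steps":[[[0.106,0.103,0],[0,0,-0.5]],[[0.112,0.097,0],[0,0,-0.5]]]}' >/dev/null; python3 q.py
```

```text
t 20.92 yaw -40.3 polar -39.8 r 0.0861 z 0.0916 Ftan -1.6 Frad 0.9 Fz 1.0 Mz 0.86 j7 0.88
   T 0.72
t 21.08 yaw -45.3 polar -44.9 r 0.0862 z 0.0916 Ftan -1.7 Frad 1.8 Fz 0.1 Mz 0.92 j7 0.80
   T 0.77
t 21.25 yaw -50.3 polar -49.9 r 0.0863 z 0.0916 Ftan -2.9 Frad 1.1 Fz -0.0 Mz 0.96 j7 0.72
   T 0.71
```

Not yet touching. I ratchet back again to +45°, then drive 30° of the next stroke.

```bash
python3 -m crank '{"steps":[[[-0.221,-0.203,0],[0,0,1]],[[-0.203,-0.221,0],[0,0,1]],[[-0.183,-0.238,0],[0,0,1]],[[-0.161,-0.253,0],[0,0,1]],[[-0.139,-0.266,0],[0,0,1]],[[-0.115,-0.277,0],[0,0,1]]]}' >/dev/null; python3 q.py
python3 -m crank '{"steps":[[[-0.09,-0.286,0],[0,0,1]],[[-0.065,-0.293,0],[0,0,1]],[[-0.039,-0.297,0],[0,0,1]],[[-0.013,-0.3,0],[0,0,1]],[[0.013,-0.3,0],[0,0,1]],[[0.039,-0.297,0],[0,0,1]],[[0.065,-0.293,0],[0,0,1]]]}' >/dev/null; python3 q.py
python3 -m crank '{"steps":[[[0.09,-0.286,0],[0,0,1]],[[0.115,-0.277,0],[0,0,1]],[[0.139,-0.266,0],[0,0,1]],[[0.161,-0.253,0],[0,0,1]],[[0.183,-0.238,0],[0,0,1]],[[0.203,-0.221,0],[0,0,1]],[[0,0,0],[0,0,0]]]}' >/dev/null; python3 q.py
python3 -m crank '{"steps":[[[-0.105,0.108,0],[0,0,-0.5]],[[-0.1,0.112,0],[0,0,-0.5]],[[-0.095,0.116,0],[0,0,-0.5]],[[-0.09,0.12,0],[0,0,-0.5]]]}' >/dev/null; python3 q.py
python3 -m crank '{"steps":[[[-0.085,0.124,0],[0,0,-0.5]],[[-0.08,0.127,0],[0,0,-0.5]]]}' >/dev/null; python3 q.py
python3 -m crank '{"steps":[[[-0.073,0.131,0],[0,0,-0.5]],[[-0.068,0.134,0],[0,0,-0.5]]]}' >/dev/null; python3 q.py
```

```text
t 21.75 yaw -20.0 polar -19.8 r 0.0861 z 0.0916 Ftan -3.8 Frad 5.2 Fz -1.8 Mz 0.04 j7 1.22
   T -0.29
t 22.33 yaw 15.0 polar 15.2 r 0.0864 z 0.0915 Ftan -2.7 Frad 2.8 Fz -1.1 Mz 0.14 j7 1.82
   T -0.09
t 22.92 yaw 44.9 polar 45.5 r 0.0871 z 0.0915 Ftan 1.4 Frad 1.0 Fz 1.0 Mz -0.04 j7 2.35
   T 0.08
t 23.25 yaw 34.4 polar 35.2 r 0.0875 z 0.0914 Ftan 3.2 Frad 0.3 Fz 0.8 Mz -0.05 j7 2.17
   T 0.23
t 23.42 yaw 29.4 polar 30.2 r 0.0874 z 0.0914 Ftan 3.1 Frad 2.1 Fz 1.0 Mz -0.07 j7 2.08
   T 0.20
t 23.58 yaw 24.5 polar 25.2 r 0.0868 z 0.0915 Ftan 2.4 Frad 5.6 Fz -0.0 Mz 0.05 j7 1.99
   T 0.26
```

```bash
python3 -m crank '{"steps":[[[-0.058,0.138,0],[0,0,-0.5]],[[-0.053,0.14,0],[0,0,-0.5]]]}' >/dev/null; python3 q.py
python3 -m crank '{"steps":[[[-0.046,0.142,0],[0,0,-0.5]],[[-0.041,0.144,0],[0,0,-0.5]]]}' >/dev/null; python3 q.py
python3 -m crank '{"steps":[[[-0.034,0.146,0],[0,0,-0.5]],[[-0.028,0.147,0],[0,0,-0.5]]]}' >/dev/null; python3 q.py
```

```text
t 23.75 yaw 19.5 polar 20.3 r 0.0863 z 0.0916 Ftan 5.3 Frad 6.4 Fz -1.6 Mz 0.31 j7 1.90
   T 0.77
t 23.92 yaw 14.5 polar 15.6 r 0.0862 z 0.0916 Ftan 2.7 Frad 5.7 Fz -1.6 Mz 0.48 j7 1.81
   T 0.71
t 24.08 yaw 9.5 polar 10.6 r 0.0861 z 0.0916 Ftan 2.8 Frad 5.6 Fz -0.8 Mz 0.60 j7 1.73
   T 0.84
```

```bash
python3 -m crank '{"steps":[[[-0.021,0.148,0],[0,0,-0.5]],[[-0.016,0.149,0],[0,0,-0.5]]]}' >/dev/null; python3 q.py
python3 -m crank '{"steps":[[[-0.008,0.15,0],[0,0,-0.5]],[[-0.003,0.15,0],[0,0,-0.5]]]}' >/dev/null; python3 q.py
python3 -m crank '{"steps":[[[0.005,0.15,0],[0,0,-0.5]],[[0.01,0.149,0],[0,0,-0.5]]]}' >/dev/null; python3 q.py
python3 -m crank '{"steps":[[[0.018,0.148,0],[0,0,-0.5]],[[0.023,0.147,0],[0,0,-0.5]]]}' >/dev/null; python3 q.py
```

```text
t 24.25 yaw 4.5 polar 5.6 r 0.0861 z 0.0916 Ftan 2.6 Frad 5.9 Fz 0.7 Mz 0.61 j7 1.64
   T 0.84
t 24.42 yaw -0.5 polar 0.5 r 0.0860 z 0.0916 Ftan 1.2 Frad 5.2 Fz -0.3 Mz 0.68 j7 1.55
   T 0.78
t 24.58 yaw -5.5 polar -4.5 r 0.0860 z 0.0916 Ftan 1.6 Frad 5.5 Fz -0.1 Mz 0.70 j7 1.47
   T 0.85
t 24.75 yaw -10.5 polar -9.5 r 0.0860 z 0.0915 Ftan 0.4 Frad 5.1 Fz -0.6 Mz 0.74 j7 1.38
   T 0.77
```

```bash
python3 -m crank '{"steps":[[[0.031,0.147,0],[0,0,-0.5]],[[0.036,0.145,0],[0,0,-0.5]]]}' >/dev/null; python3 q.py
python3 -m crank '{"steps":[[[0.044,0.143,0],[0,0,-0.5]],[[0.048,0.142,0],[0,0,-0.5]]]}' >/dev/null; python3 q.py
python3 -m crank '{"steps":[[[0.056,0.139,0],[0,0,-0.5]],[[0.06,0.137,0],[0,0,-0.5]]]}' >/dev/null; python3 q.py
```

```text
t 24.92 yaw -15.4 polar -14.6 r 0.0859 z 0.0916 Ftan 0.0 Frad 4.1 Fz 0.4 Mz 0.79 j7 1.30
   T 0.79
t 25.08 yaw -20.4 polar -19.6 r 0.0860 z 0.0915 Ftan -0.6 Frad 4.2 Fz -0.0 Mz 0.81 j7 1.21
   T 0.76
t 25.25 yaw -25.4 polar -24.7 r 0.0860 z 0.0915 Ftan -1.2 Frad 3.0 Fz 1.4 Mz 0.86 j7 1.13
   T 0.76
```

```bash
python3 -m crank '{"steps":[[[0.067,0.134,0],[0,0,-0.5]],[[0.072,0.131,0],[0,0,-0.5]]]}' >/dev/null; python3 q.py
python3 -m crank '{"steps":[[[0.079,0.128,0],[0,0,-0.5]],[[0.083,0.125,0],[0,0,-0.5]]]}' >/dev/null; python3 q.py
python3 -m crank '{"steps":[[[0.089,0.12,0],[0,0,-0.5]],[[0.093,0.117,0],[0,0,-0.5]]]}' >/dev/null; python3 q.py
```

```text
t 25.42 yaw -30.4 polar -29.7 r 0.0860 z 0.0916 Ftan -1.7 Frad 2.4 Fz 1.0 Mz 0.85 j7 1.04
   T 0.70
t 25.58 yaw -35.4 polar -34.7 r 0.0861 z 0.0916 Ftan -2.0 Frad 2.4 Fz 1.6 Mz 1.01 j7 0.96
   T 0.83
t 25.75 yaw -40.4 polar -39.6 r 0.0861 z 0.0915 Ftan -1.8 Frad 1.0 Fz 2.2 Mz 1.03 j7 0.88
   T 0.87
```

```bash
python3 -m crank '{"steps":[[[0.099,0.112,0],[0,0,-0.5]],[[0.103,0.109,0],[0,0,-0.5]]]}' >/dev/null; python3 q.py
python3 -m crank '{"steps":[[[0.108,0.104,0],[0,0,-0.5]],[[0.112,0.1,0],[0,0,-0.5]]]}' >/dev/null; python3 q.py
```

```text
t 25.92 yaw -45.4 polar -44.6 r 0.0862 z 0.0915 Ftan -0.5 Frad -0.0 Fz 2.1 Mz 1.19 j7 0.80
   T 1.15
t 26.08 yaw -50.4 polar -49.4 r 0.0863 z 0.0915 Ftan -0.4 Frad 1.2 Fz 2.6 Mz 1.24 j7 0.72
   T 1.21
```

```bash
python3 -m crank '{"steps":[[[0.058,0.048,0],[0,0,-0.25]],[[0.059,0.047,0],[0,0,-0.25]]]}' >/dev/null; python3 q.py
python3 -m crank '{"steps":[[[0.06,0.046,0],[0,0,-0.25]],[[0.06,0.045,0],[0,0,-0.25]]]}' >/dev/null; python3 q.py
```

```text
t 26.25 yaw -52.7 polar -51.8 r 0.0863 z 0.0914 Ftan 0.7 Frad -2.1 Fz 4.5 Mz 1.25 j7 0.68
   T 1.31
t 26.42 yaw -55.2 polar -54.2 r 0.0863 z 0.0914 Ftan 1.9 Frad -2.3 Fz 5.8 Mz 1.39 j7 0.64
   T 1.55
```

```bash
for i in 1 2 3; do python3 -m crank '{"steps":[[[0,0,0],[0,0,0]],[[0,0,0],[0,0,0]]]}' >/dev/null; python3 q.py; done; python3 tilt.py
```

```text
t 26.58 yaw -55.1 polar -54.2 r 0.0863 z 0.0914 Ftan -0.1 Frad -2.5 Fz 5.8 Mz 1.30 j7 0.64
   T 1.29
t 26.75 yaw -55.1 polar -54.2 r 0.0863 z 0.0914 Ftan 0.1 Frad -2.0 Fz 4.8 Mz 1.35 j7 0.64
   T 1.36
t 26.92 yaw -55.1 polar -54.2 r 0.0863 z 0.0914 Ftan -0.2 Frad -1.9 Fz 5.2 Mz 1.31 j7 0.64
   T 1.29
-0.117 15 zmax rel tcp [0.0209 0.0215]
-0.09 20 zmax rel tcp [0.0178 0.0187]
-0.07 26 zmax rel tcp [0.0176 0.0185]
-0.05 30 zmax rel tcp [0.0188 0.0197]
-0.03 30 zmax rel tcp [0.0189 0.0207]
0.065 125 zmax rel tcp [0.0275 0.0294]
0.085 139 zmax rel tcp [0.0273 0.0288]
0.105 165 zmax rel tcp [0.0282 0.0303]
[0.5615292  0.11226466 0.09138414] [-1.22652139  1.47468246  5.55945955] [0.24239801 0.18826693 1.25791142]
```

Torque while turning is about 1.5 N m after a clear rise from contact, so it is firm. I swing back clear of the post before letting go.

```bash
python3 -m crank '{"steps":[[[-0.119,-0.091,0],[0,0,0.5]],[[-0.119,-0.091,0],[0,0,0.5]],[[-0.221,-0.203,0],[0,0,1]],[[-0.203,-0.221,0],[0,0,1]],[[-0.183,-0.238,0],[0,0,1]],[[-0.161,-0.253,0],[0,0,1]],[[-0.139,-0.266,0],[0,0,1]],[[-0.115,-0.277,0],[0,0,1]],[[-0.09,-0.286,0],[0,0,1]],[[0,0,0],[0,0,0]]]}' >/dev/null; python3 q.py
python3 -m crank '{"steps":[[[0,0,0],[0,0,0]],[[0,0,0],[0,0,0]],[[0,0,0],[0,0,0]],[[0,0,0],[0,0,0]],[[0,0,0],[0,0,0]],[[0,0,0],[0,0,0]],[[0,0,0],[0,0,0]],[[0,0,0],[0,0,0]]]}' 60; python3 q.py
```

```text
t 27.80 yaw -15.0 polar -14.3 r 0.0860 z 0.0915 Ftan -5.9 Frad 3.3 Fz -0.2 Mz 0.41 j7 1.30
   T -0.09
time: 28.47
ee_pos: [0.5279, 0.0631, 0.091]
eef_rot: [0.131, 0.99, 0.007, -0.052]
ft_force: [0.0, -0.4, -0.4]
width: 0.059
grip_force: 0.0
t 28.47 yaw -15.1 polar -14.0 r 0.0866 z 0.0910 Ftan 0.4 Frad 0.1 Fz -0.4 Mz -0.01 j7 1.30
   T 0.03
```

```bash
python3 -m crank '{"steps":[[[0,0,0.2],[0,0,0]],[[0,0,0.3],[0,0,0]],[[0,0,0.4],[0,0,0]],[[0,0,0.5],[0,0,0]],[[0,0,0.8],[0,0,0]],[[0,0,1],[0,0,0]],[[0,0,1],[0,0,0]],[[0,0,1],[0,0,0]],[[-0.5,0,0.6],[0,0,0]],[[-0.5,0,0],[0,0,0]]]}'
python3 -m crank '{"steps":[[[-1,0,0.3],[0,0,0]],[[-1,0,0.3],[0,0,0]],[[-0.5,0,0],[0,0,0]],[[0,0,0],[0,0,0]],[[0,0,0],[0,0,0]]]}'
python3 - <<'E'
from h import *
c=grab('scene'); p=c['pixels'];W=world(c).reshape(-1,3)
cv2.imwrite('pics/d1.png',cv2.resize(p[130:250,240:400],None,fx=5,fy=5,interpolation=cv2.INTER_CUBIC))
for n in('scene','top'):
    W=world(grab(n)).reshape(-1,3)
    Q=W[(np.linalg.norm(W[:,:2]-[.612,.0422],axis=1)<.033)&(W[:,2]>.085)&(W[:,2]<.15)]
    print(n,len(Q),np.round(np.percentile(Q[:,2],[5,25,50,75,95]),4))
    Q=Q[Q[:,2]>.114]; print(Q.mean(0),(Q.min(0)+Q.max(0))/2)
E
```

```text
time: 29.3
ee_pos: [0.5045, 0.0629, 0.2407]
eef_rot: [0.131, 0.99, 0.008, -0.049]
ft_force: [0.4, -0.5, 0.0]
width: 0.06
grip_force: 0.0
time: 29.72
ee_pos: [0.4407, 0.0632, 0.2523]
eef_rot: [0.131, 0.99, 0.007, -0.051]
ft_force: [-0.1, 0.3, 0.8]
width: 0.0601
grip_force: 0.0
scene 344 [0.0903 0.1035 0.1145 0.1181 0.1199]
[0.60965409 0.04003257 0.11787071] [0.61000025 0.04102256 0.11804155]Traceback (most recent call last):
  File "<stdin>", line 7, in <module>
    return _quantile_unchecked(
        a, q, axis, out, overwrite_input, method, keepdims, weights)
    return _ureduce(a,
                    func=_quantile_ureduce_func,
    ...<5 lines>...
                    overwrite_input=overwrite_input,
                    method=method)
    r = func(a, **kwargs)
    result = _quantile(arr,
                       quantiles=q,
    ...<2 lines>...
                       out=out,
                       weights=wgt)
    slices_having_nans = np.isnan(arr[-1, ...])
                                  ~~~^^^^^^^^^
IndexError: index -1 is out of bounds for axis 0 with size 0
```

View pics/d1.png

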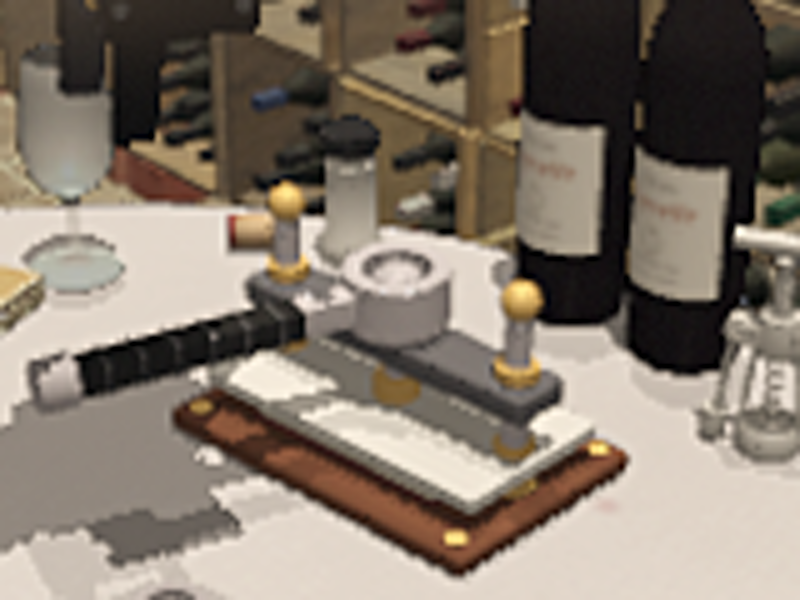

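The picture shows the wrench fully home on the bolt (head at crop (395,290), top at about 0.12 m). The handle is free at lower left, the plate is down on the notebook, and the glass is untouched.

```bash
python3 -c "
from bench import ticket
print(ticket.close_job())"
```

```text
the job is handed in; nothing more can be done
None
```

The job is handed in, with no verdict shown: the wrench is seated and released on the bolt, the glass and stopper were not touched, and the plate was tightened to a last reading of about 1.5 N m while turning (1.3 N m at rest). By your 0.4 N m drop figure that could be nearer 1.7, above the firm range but under the 1.9 crush limit.

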